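Line up the inspection camera over the outlet box and hold its mast at full height

TASK

Get the inspection camera ready to photograph the grey outlet box. With the mast still right down, slide its carriage along the rail until the lens is in line with the middle of the box's lid; then squeeze the release button in the grip on top of the mast and pull the mast up, past its first stop, to the second stop at the end of its travel. The catch does not hold up there, so finish while holding: keep the grip at full height with the button squeezed in and the lens in line, and leave the box, the jar and the bolt beside it where they stand.

Things in the scene. Friction and masses are not known exactly. Their poses are not given: they have to be found in the camera images.
- rail: slotted aluminium rail, 36 mm wide, 24 mm high, 280 mm long, screwed to the worktop; it cannot move. Origin: centre of its underside. y runs along the rail, x across it pointing away from the robot, z up. Left of it (world y above 0.2) lean cartons up to 0.33 m high: pass over or before them; elsewhere nothing within reach is over 0.25 m high
- carriage (a joint): position in m of the carriage (53 x 60 mm aluminium plate astride the rail) along the rail's y; 0 at mid-rail, end stops at -0.108 and +0.108; dry friction about 4 N, stays where it is left. The mast stands upright on it and is moved along with it, for example by its grip
- mast (a joint): height in m of the telescopic mast (19 mm tube in a 27 mm one): 0 right down, 0.04 first stop (the catch seats there if the button is let go), 0.080 second stop, end of travel. The catch locks it at 0 and at the first stop unless the button is pressed; nothing locks it at the second stop and let go it sinks back to the first. It weighs 0.35 to 0.55 kg with the camera, plus 1 N friction
- release (a joint): travel in m of the release button: 0 out, 0.007 fully in; the catch is free from about 0.005. Spring 5 N at the start of the travel, 10 N fully in. It moves with the mast
- grip (a point): centre of the grip, a black block on top of the mast: 28 mm in x, 32 mm in y, from 26 mm below this point to 21 mm above it; 0.188 m above the worktop with the mast down. Axes as the rail's. The button is in its +y face at this height, so fingers closing along y here press it (41 mm wide button out, 34 mm pressed). The camera's arm lies 27 mm lower, toward -x
- button (a point): middle of the outer face of the release button: steel, round, 17 mm across, 9 mm proud of the grip's +y face when out, pressed toward -y
- lens (a point): centre of the lens's front (lower) end, 35 mm across, looking straight down; 98 mm from the mast's axis toward -x, under the black camera body (42 x 46 mm). Axes as the rail's; about 0.12 m above the worktop with the mast down
- outlet_box: grey steel outlet box with four sockets in its lid, body 106 x 105 mm, 53 mm high (59 with sockets), loose, on the worktop on the robot's side of the rail, near its left or its right end. Origin on its underside, 15.5 mm toward -y of its middle; z up
- box_lid (a point): middle of the outlet box's lid, 55 mm above its underside
- nut_jar: clear glass jar with a white lid, 56 mm across, 70 mm high, standing loose on the robot's side of the rail near its other end; to be left alone. Origin: middle of its underside
- bolt_3: steel bolt standing on its head, 13 mm across, 36 mm high, loose, between box and jar; to be left alone. Origin: middle of its underside

How it is judged:
On the way, in this order (a step that is already met when the one before it is completed fails the run):
1. the lens stands in line with the middle of the box's lid along the rail (within 10 mm), carriage at rest, mast still down (y of box_lid in the frame of lens between -0.01 and 0.01 m and value of joint mast below 0.01 m and velocity of joint carriage between -0.02 and 0.02 m/s), for 0.2 s.
2. the mast is pulled up to its second stop with the button pressed (value of joint mast above 0.076 m and value of joint release above 0.004 m), for 0.2 s.
At the end, for the whole second after the job is handed in: Fingers hold the grip (over 3 N), button pressed more than 4 mm, mast within 4 mm of its second stop, lens within 10 mm, along the rail, of the middle of the box's lid, mast and carriage at rest; nothing carries the mast but the gripper (all of step 2 and y of box_lid in the frame of lens between -0.01 and 0.01 m and contact force between the fingers and mast above 3 N and velocity of joint mast between -0.01 and 0.01 m/s and velocity of joint carriage between -0.01 and 0.01 m/s); the arm keeps its last pose, push and grip.
It fails at once if the outlet box is shoved more than 10 mm (distance of outlet_box from where it was at the start of the episode above 0.01 m).
It fails at once if the jar is shoved more than 10 mm (distance of nut_jar from where it was at the start of the episode above 0.01 m).
It fails at once if the bolt is shoved more than 10 mm (distance of bolt_3 from where it was at the start of the episode above 0.01 m).
It also fails if it takes over 35 s, if anything falls off the work surface, if the arm or the gripper's body presses on something with over 40 N, if the wrist force passes 120 N, or if a joint passes its speed limit or range.

ROBOT

A 6-joint arm with a two-finger parallel gripper is mounted at the origin on a cart in front of the work surface, level with it; the furniture and walls round the work are solid. World frame = base frame: x ahead of the robot, y to its left, z up, the work surface at z = 0. Lengths are in m, angles in rad, forces in N, time in s.
With the tool pointing down it reaches from about 0.35 to 0.875 m from the base axis. Payload 4.2 kg.
Tool frame: the origin (TCP) lies at the very end of the fingers, on their centre line; the grasp point (between the pads) lies 19 mm behind it; z points along the fingers, y is the line along which they close (so a half turn about z gives the same grasp; the last joint's range is limited). The gripper opens to 85 mm and grips with 20 to 120 N. Pads are 22 mm wide; open, the fingers measure 114 mm over their backs; the gripper's body (76 mm by 85 mm) begins 54 mm behind the grasp point. The pads swing forward as they close: fully open they stand 13 mm farther back than shut.
Start: joints at [-1.062, 0.385, 0.008, 0, -1.194, -0.259], TCP at [0.155, -0.606, 0.231] pointing down, gripper open.
Joint ranges: [-3.14, 3.14], [-1.21, 2.06], [-1.07, 1.41], [-3.16, 2.05], [-2.99, -0.16], [-3.1, 3.1]. Speed limits (rad/s): [2.79, 2.79, 3.14, 3.14, 3.14, 3.14].

INTERFACE

Orientations are given as a rotation vector (axis times angle).
In Python, from rig import env gives the robot as it stands.
- The arm moves only by the tool carry_out, never from a script. Its arguments are lists of equal length, an entry for each row: "slide": the shift along the tool's x, y, z in mm, a list of three; "rotation": the turn, a rotation vector about the tool's x, y, z in degrees, a list of three. In form: {"slide": [[x, y, z], ...], "rotation": [[rx, ry, rz], ...]}. A call has 1 to 5 rows; each row is the pose to reach, as a shift and turn from the pose commanded when the call began, along the tool's axes at that moment; what a row does not reach only later rows make up. A row lasts 1/10 s, in which the tool goes at most 50 mm and 8.59 degrees, less where a joint would pass 70% of its speed; a pose out of reach is approached as far as the arm can. A call with a gripper value outside its range is refused whole. "fingers" is the finger opening in mm, from 0 to 85.4, set as the call begins (left out, the last holds). The fingers move at their own pace and stop on an object; the grip force is fixed at half the most. Time passes only in rows, so rows that repeat a pose let the fingers close. It gives the time, the measured TCP pose, the force, the opening and the grip force at its end, in the units of the state.
- env.sense(): the state, without advancing time (a new reading comes with each control period).
- env.grab_frame(name): name is "scene" or "top"; returns the picture (480x640x3 uint8, red, green, blue); there is no depth.
- env.camera_model(name): a dict with "fx", "fy", "cx", "cy" (pixels), "rvec" (rotation vector, rad) and "tvec" (3), from world to camera coordinates, as OpenCV has them. Camera axes: x right, y down, z forward; pixel columns grow to the right and rows downward; lengths in m; the calibration is good to about 2 mm. A picture is of the moment at which its call begins. camera_model takes no time and is no camera call.
- env.job_done(): hands the job in; it is judged then, once.
The state is a dict: "clock": time; "joints": joint angles; "dq": joint speeds; "joint_torque": joint torques, N m; "tool_pos": TCP position; "tool_rot": TCP orientation; "ft_force": force on the tool from outside, world axes, zero at the start; "ft_torque": the same for the moment, N m; "grip_width": opening from 0.0 (shut) to 1.0 (fully open); "grasp_force": force on a finger pad.
Only numpy, scipy, OpenCV 4.12 (cv2) and the standard library are available. Lean on these libraries where they do the work, as an engineer would, in place of code of your own. Each camera call takes 0.05 s, during which the arm holds its last target. There are 200 camera calls.

## Working session

There is one attempt and no reset: what is moved stays moved. The work goes in short steps, Python scripts to look and compute and a tool call to move; the robot and the scene stay as the last step left them, time stands still between calls to the robot, and variables do not carry over. Pictures are saved under pics/ and viewed, at most 10 in all, crops included, and the job is handed in when it is done.

Besides the shell and the picture viewer there is one more tool, called in YAML: its name, and indented under it one key for each argument. carry_out: Moves the arm, as the interface text tells. Its arguments: {"type":"object","properties":{"slide":{"type":"array","items":{"type":"array","items":{"type":"number"}}},"rotation":{"type":"array","items":{"type":"array","items":{"type":"number"}}},"fingers":{"type":"number"}},"required":["slide","rotation"]}

```bash
mkdir -p pics
cat > h.py <<'E'
import numpy as np, cv2
from rig import env
def cam(n):
    m=env.camera_model(n); R=cv2.Rodrigues(np.array(m['rvec'],float))[0]; return m,R,np.array(m['tvec'],float).ravel()
def ray(n,u,v,z):
    m,R,t=cam(n); d=R.T@np.array([(u-m['cx'])/m['fx'],(v-m['cy'])/m['fy'],1]); o=-R.T@t
    return o+d*(z-o[2])/d[2]
def proj(n,p):
    m,R,t=cam(n); q=R@np.array(p,float)+t; return m['fx']*q[0]/q[2]+m['cx'],m['fy']*q[1]/q[2]+m['cy']
E
python3 - <<'E'
from h import *
for n in('scene','top'):
    cv2.imwrite(f'pics/{n}0.png',env.grab_frame(n)[...,::-1]); m,R,t=cam(n); print(n,m['fx'],-R.T@t,R[2])
s=env.sense();print(s)
E
```

```text
scene 577.9659869436674 [0.164674   0.57739289 0.64472856] [ 0.38516762 -0.69762057 -0.60412867]
top 542.8783578561954 [ 0.39568447 -0.03154785  0.99778629] [ 0.12596701 -0.00532124 -0.99202016]
{'clock': 0.1, 'joints': array([-1.06239022e+00,  3.85494339e-01,  6.75092798e-03, -4.44171765e-04,
       -1.19398867e+00, -2.58599248e-01]), 'dq': array([ 0.0007877 , -0.00133006,  0.00207913,  0.00188403,  0.00093784,
       -0.00038975]), 'joint_torque': array([-5.47508043e-04, -3.93318951e+01,  1.88929385e+01,  4.19792712e+00,
       -2.57897758e-03,  3.30321456e-06]), 'tool_pos': array([ 0.15439924, -0.60508796,  0.23031622]), 'tool_rot': array([ 3.91078164e-01, -3.11681050e+00, -3.06211360e-03]), 'ft_force': array([-0.12882932,  1.3840121 , -0.27448233]), 'ft_torque': array([ 0.01952842, -0.00325382, -0.04640293]), 'grasp_force': 0.0, 'grip_width': 1.0004293552222239}
```

View pics/scene0.png

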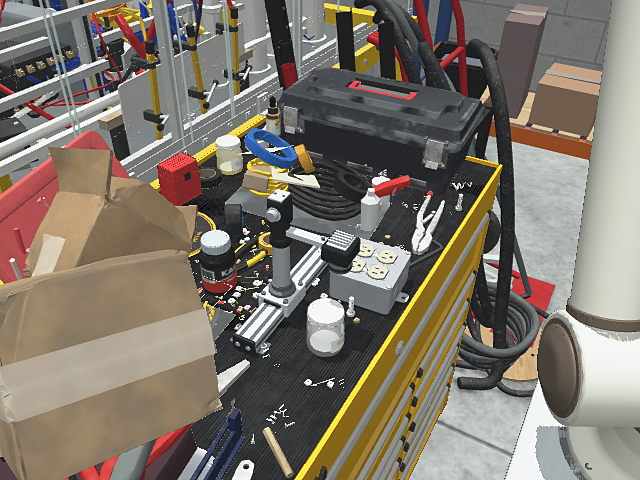

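View pics/top0.png

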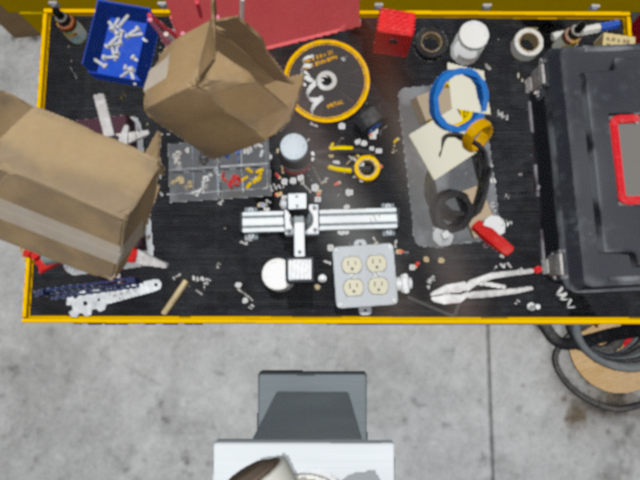

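The scene view shows the rail running from (245,340) to (330,250), the mast grip at (280,205), the box at (370,275), the jar at (325,328) and the bolt at (351,307). In the top view the rail spans columns 241–398 at row 220, the grip is at (297,201), the camera at (299,269), and the box lid at about (365,276), at the right-hand (-y) end. I'll measure next.

Run:
```python
from h import *
im=cv2.imread('pics/top0.png'); c=im[180:320,220:420]; cv2.imwrite('pics/topc.png',cv2.resize(c,(800,560),interpolation=cv2.INTER_CUBIC))
im=cv2.imread('pics/scene0.png'); c=im[180:360,225:425]; cv2.imwrite('pics/scc.png',cv2.resize(c,(640,576),interpolation=cv2.INTER_CUBIC))
```

```text
(no output)
```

View pics/topc.png

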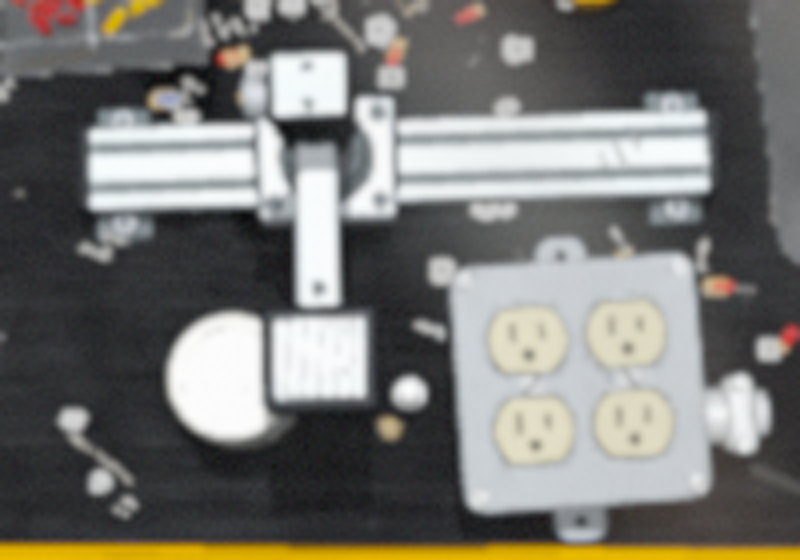

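View pics/scc.png

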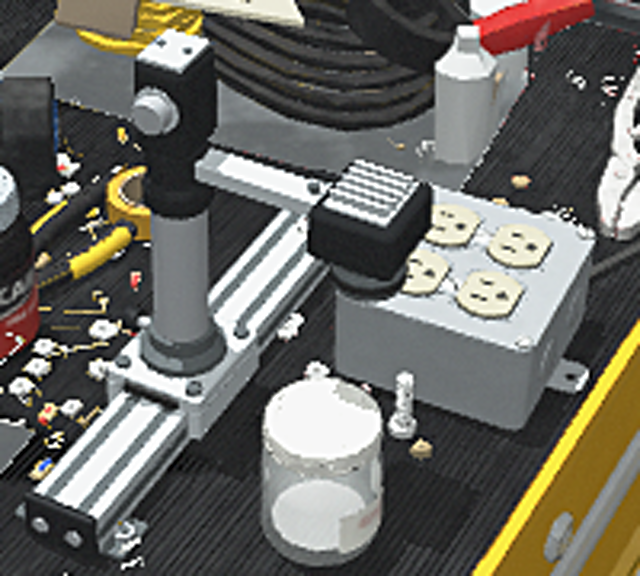

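The top crop shows the lid's corners at about (450,268), (692,252), (712,495) and (468,515), the grip top at (272–347, 53–117), and the rail ends at (88,168) and (712,152). The bolt is at (408,392), between the jar and the box. In the scene crop the button faces the camera at (155,113).

Run:
```python
from h import *
T=lambda x,y,z:ray('top',220+(x+.5)/4-.5,180+(y+.5)/4-.5,z)
S=lambda x,y,z:ray('scene',225+(x+.5)/3.2-.5,180+(y+.5)/3.2-.5,z)
a,b=T(88,168,.024),T(712,152,.024); print('rail',a,b,np.linalg.norm(a-b))
yv=(a-b)/np.linalg.norm(a-b); xv=np.array([yv[1],-yv[0],0]); mid=(a+b)/2
print('yaw',np.degrees(np.arctan2(-yv[0],yv[1])))
f=lambda p:np.round([(p-mid)@xv,(p-mid)@yv],4)
lid=[T(*c,.054) for c in((450,268),(692,252),(712,495),(468,515))]
L=np.mean(lid,0);print('lid',L,f(L),[np.linalg.norm(lid[i]-lid[i-1]).round(4) for i in range(4)])
g=[T(*c,.209) for c in((272,54),(346,52),(347,117),(273,117))]
G=np.mean(g,0);print('grip top',G,f(G),[np.linalg.norm(g[i]-g[i-1]).round(4) for i in range(4)])
gs=[S(*c,.209) for c in((134,62),(172,28),(214,40),(178,75))]; G2=np.mean(gs,0);print('grip sc',G2,f(G2))
C=np.mean([T(*c,.18) for c in((270,315),(370,315),(272,403),(370,403))],0); print('camtop .18',C,f(C))
Ls=np.mean([S(*c,.054) for c in((335,268),(430,180),(595,233),(528,350))],0);print('lid sc',Ls,f(Ls))
c1=T(257,150,.034),T(397,150,.034); print('carriage',f((c1[0]+c1[1])/2),np.linalg.norm(c1[0]-c1[1]))
print('bolt',T(408,392,.036),'jar',T(228,378,.07)); print(T(640,115,.024))
```

```text
rail [0.54189358 0.11500137 0.024     ] [ 0.55047428 -0.16797949  0.024     ] 0.28311092095698576
yaw 1.736821908626138
lid [ 0.44455636 -0.10531174  0.054     ] [-0.104  -0.0757] [np.float64(0.1072), np.float64(0.1062), np.float64(0.1057), np.float64(0.1057)]
grip top [0.54545216 0.00622089 0.209     ] [0.0003 0.0327] [np.float64(0.0236), np.float64(0.0274), np.float64(0.0244), np.float64(0.0272)]
grip sc [0.54433438 0.0059815  0.209     ] [-0.0009  0.0325]
camtop .18 [0.44620843 0.0024156  0.18      ] [-0.0991  0.0319]
lid sc [ 0.44474494 -0.11223706  0.054     ] [-0.104  -0.0826]
carriage [0.0038 0.0328] 0.06285770116111458
bolt [ 0.44062141 -0.0304025   0.036     ] jar [0.44470304 0.04634999 0.07      ]
[ 0.56737042 -0.135415    0.024     ]
```

```bash
cat >> h.py <<'E'
from scipy.spatial.transform import Rotation as Ro
YAW=np.radians(1.74)
RT=Ro.from_matrix(np.array([[-np.cos(YAW),-np.sin(YAW),0],[-np.sin(YAW),np.cos(YAW),0],[0,0,-1]]).T.T)
def go(p):
    s=env.sense(); R=Ro.from_rotvec(s['tool_rot'])
    print('t',s['clock'],'at',s['tool_pos'].round(4),'slide',(R.inv().apply(np.array(p)-s['tool_pos'])*1000).round(1),'rot',np.degrees((R.inv()*RT).as_rotvec()).round(2),'F',s['ft_force'].round(1),s['grip_width'],s['grasp_force'])
E
python3 -c "
from h import *
print(RT.as_matrix()); go([.545,.007,.30])"
```

```text
[[-0.99953891 -0.03036406  0.        ]
 [-0.03036406  0.99953891  0.        ]
 [-0.          0.         -1.        ]]
t 0.1 at [ 0.1544 -0.6051  0.2303] slide [-529.7  496.7  -68.8] rot [ 0.11 -0.02 12.56] F [-0.1  1.4 -0.3] 1.0004293552222239 0.0
```

carry_out:
  slide:
    - [-10,10,-40]
    - [-40,38,-65]
    - [-75,70,-69]
    - [-110,103,-69]
    - [-145,136,-69]
  rotation:
    - [0,0,3]
    - [0,0,6]
    - [0,0,9]
    - [0,0,12.5]
    - [0,0,12.5]
  fingers: 85

```text
clock: 0.6
tool_pos: [0.2619, -0.4362, 0.3001]
tool_rot: [-0.047, 3.141, 0.001]
ft_force: [0.8, -0.3, 0.3]
grip_width: 0.994
grasp_force: 0.0
```

```bash
python3 -c "
from h import *
go([.545,.007,.30])"
```

```text
t 0.6 at [ 0.2619 -0.4362  0.3001] slide [-2.962e+02  4.346e+02  4.000e-01] rot [ 0.02  0.01 -0.04] F [ 0.8 -0.3  0.3] 0.9937692193593893 0.0
```

carry_out:
  slide:
    - [-27,40,0]
    - [-54,80,0]
    - [-81,120,0]
    - [-108,160,0]
    - [-136,200,0]
  rotation:
    - [0,0,0]
    - [0,0,0]
    - [0,0,0]
    - [0,0,0]
    - [0,0,0]

```text
clock: 1.1
tool_pos: [0.3913, -0.2318, 0.3002]
tool_rot: [-0.05, 3.141, 0.0]
ft_force: [1.0, -0.7, 0.1]
grip_width: 0.992
grasp_force: 0.0
```

carry_out:
  slide:
    - [-27,40,0]
    - [-54,80,0]
    - [-81,120,0]
    - [-108,160,0]
    - [-136,200,0]
  rotation:
    - [0,0,0]
    - [0,0,0]
    - [0,0,0]
    - [0,0,0]
    - [0,0,0]

```text
clock: 1.6
tool_pos: [0.521, -0.0276, 0.3002]
tool_rot: [0.05, -3.141, -0.0]
ft_force: [1.3, -0.2, 1.1]
grip_width: 0.997
grasp_force: 0.0
```

carry_out:
  slide:
    - [-10,15,0]
    - [-21,30,0]
    - [-21,33,0]
    - [-21,33,0]
  rotation:
    - [0,0,0]
    - [0,0,0]
    - [0,0,0]
    - [0,0,0]

```text
clock: 2.0
tool_pos: [0.5402, 0.0038, 0.3001]
tool_rot: [0.049, -3.14, 0.0]
ft_force: [0.5, -0.2, -1.0]
grip_width: 1.0
grasp_force: 0.0
```

```bash
python3 -c "
from h import *
go([.545,.007,.30]);go([.545,.007,.167])"
```

```text
t 2.0 at [0.5402 0.0038 0.3001] slide [-4.9  3.   0.1] rot [-0.01 -0.05  0.06] F [ 0.5 -0.2 -1. ] 1.0000863817086703 0.0
t 2.0 at [0.5402 0.0038 0.3001] slide [ -5.    3.1 133.1] rot [-0.01 -0.05  0.06] F [ 0.5 -0.2 -1. ] 1.0000863817086703 0.0
```

carry_out:
  slide:
    - [-5,3,35]
    - [-5,3,70]
    - [-5,3,105]
    - [-5,3,135]
    - [-5,3,135]
  rotation:
    - [0,0,0]
    - [0,0,0]
    - [0,0,0]
    - [0,0,0]
    - [0,0,0]

```text
clock: 2.5
tool_pos: [0.5419, 0.0053, 0.1615]
tool_rot: [0.045, -3.132, 0.003]
ft_force: [0.5, -0.5, -0.1]
grip_width: 0.993
grasp_force: 0.0
```

Run:
```python
from h import *
go([.545,.007,.165])
a=env.grab_frame('scene')[150:300,200:400,::-1]
cv2.imwrite('pics/s1.png',cv2.resize(a,None,fx=4,fy=4))
```

```text
t 2.5 at [0.5419 0.0053 0.1615] slide [-3.1  1.6 -3.5] rot [-0.08 -0.54 -0.08] F [ 0.5 -0.5 -0.1] 0.9934007722006756 0.0
```

View pics/s1.png

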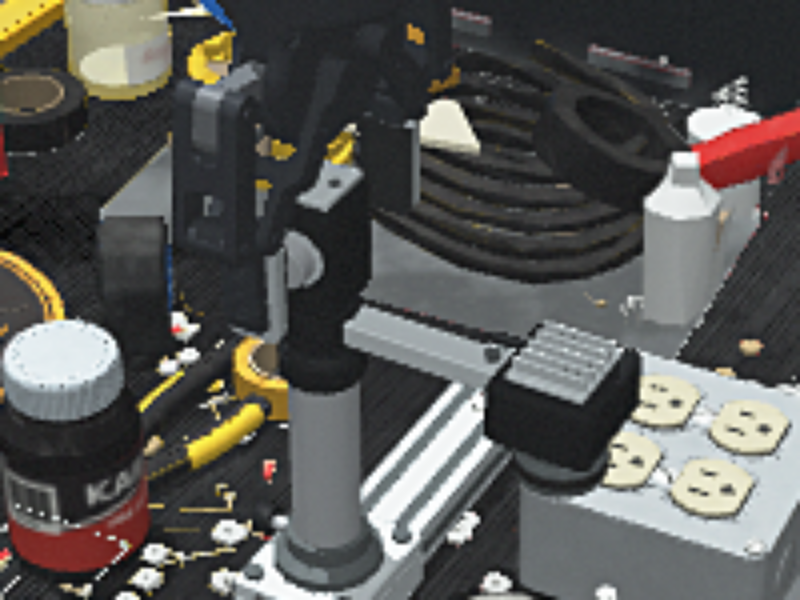

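The fingers straddle the grip: the near pad is at (275,290) beside the button at (305,260), and the far finger is behind the grip at (400,160). I'll let the pose settle and then close.

carry_out:
  slide:
    - [0,0,-2]
    - [0,0,-2]
    - [0,0,-2]
  rotation:
    - [0,0,0]
    - [0,0,0]
    - [0,0,0]

```text
clock: 2.85
tool_pos: [0.5464, 0.0073, 0.1692]
tool_rot: [-0.05, 3.138, 0.001]
ft_force: [-0.7, 1.2, -0.4]
grip_width: 0.995
grasp_force: 0.0
```

```bash
python3 -c "
from h import *
go([.545,.007,.165])"
```

```text
t 2.85 at [0.5464 0.0073 0.1692] slide [ 1.4 -0.3  4.2] rot [0.05 0.21 0.07] F [-0.7  1.2 -0.4] 0.9946635940814653 0.0
```

carry_out:
  slide:
    - [0,0,2]
    - [0,0,2]
    - [0,0,2]
    - [0,0,2]
    - [0,0,2]
  rotation:
    - [0,0,0]
    - [0,0,0]
    - [0,0,0]
    - [0,0,0]
    - [0,0,0]
  fingers: 0

```text
clock: 3.35
tool_pos: [0.5458, 0.0071, 0.1665]
tool_rot: [-0.05, 3.14, -0.001]
ft_force: [-1.5, -0.5, 5.8]
grip_width: 0.388
grasp_force: 60.7
```

carry_out:
  slide:
    - [0,0,0]
    - [0,0,0]
    - [0,0,0]
  rotation:
    - [0,0,0]
    - [0,0,0]
    - [0,0,0]

```text
clock: 3.65
tool_pos: [0.5458, 0.007, 0.1664]
tool_rot: [-0.05, 3.14, -0.0]
ft_force: [-1.4, -1.7, 4.9]
grip_width: 0.384
grasp_force: 60.7
```

Run:
```python
from h import *
go([.545+.108*.0303,.007-.1085,.165])
a=env.grab_frame('scene')[150:300,200:400,::-1]
cv2.imwrite('pics/s2.png',cv2.resize(a,None,fx=4,fy=4))
```

```text
t 3.65 at [0.5458 0.007  0.1664] slide [   1.  -108.6    1.5] rot [-0.02  0.07  0.07] F [-1.4 -1.7  4.9] 0.384090338554058 60.72237253189087
```

View pics/s2.png

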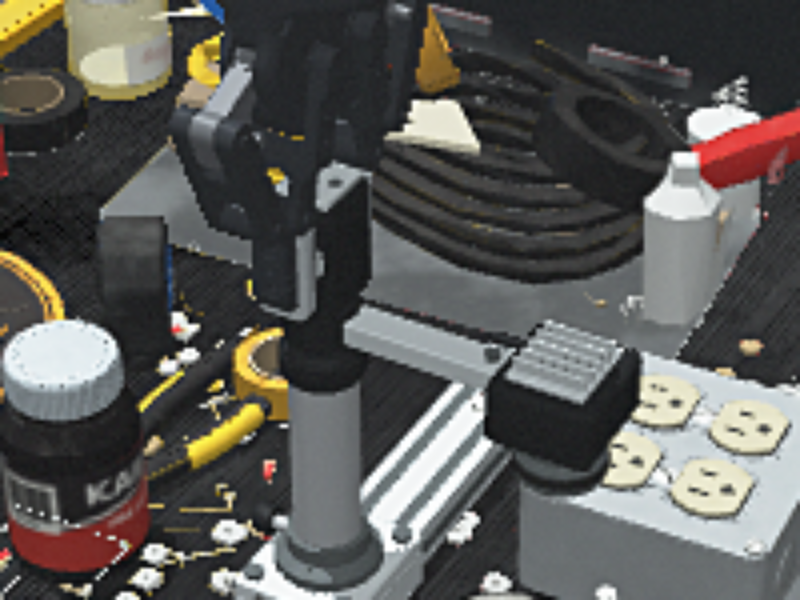

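The pads are closed on the grip and the button, at (300,270); the opening of 33 mm means it is fully pressed. I'll slide the carriage now.

carry_out:
  slide:
    - [0,-6,0]
    - [0,-17,0]
    - [0,-29,0]
    - [0,-41,0]
    - [0,-53,0]
  rotation:
    - [0,0,0]
    - [0,0,0]
    - [0,0,0]
    - [0,0,0]
    - [0,0,0]

```text
clock: 4.2
tool_pos: [0.5475, -0.0449, 0.1665]
tool_rot: [-0.05, 3.14, 0.003]
ft_force: [-3.0, 4.7, 5.7]
grip_width: 0.389
grasp_force: 59.6
```

carry_out:
  slide:
    - [0,-12,0]
    - [0,-24,0]
    - [0,-36,0]
    - [0,-47,0]
    - [0,-55.5,0]
  rotation:
    - [0,0,0]
    - [0,0,0]
    - [0,0,0]
    - [0,0,0]
    - [0,0,0]

```text
clock: 4.7
tool_pos: [0.5493, -0.1008, 0.1665]
tool_rot: [-0.05, 3.14, 0.002]
ft_force: [-2.2, 5.0, 6.0]
grip_width: 0.384
grasp_force: 59.7
```

carry_out:
  slide:
    - [0,0,0]
    - [0,0,0]
  rotation:
    - [0,0,0]
    - [0,0,0]

```text
clock: 4.9
tool_pos: [0.5493, -0.1018, 0.1665]
tool_rot: [-0.049, 3.14, -0.001]
ft_force: [-0.8, -2.8, 4.8]
grip_width: 0.388
grasp_force: 61.2
```

Run:
```python
from h import *
go([.545+.108*.0303,.007-.1085,.165])
a=env.grab_frame('top'); cv2.imwrite('pics/t3.png',cv2.resize(a[180:320,250:420,::-1],None,fx=4,fy=4,interpolation=cv2.INTER_CUBIC))
```

```text
t 4.9 at [ 0.5493 -0.1018  0.1665] slide [1.1 0.4 1.5] rot [-0.05  0.08  0.06] F [-0.8 -2.8  4.8] 0.3879018256603263 61.249730587005615
```

View pics/t3.png

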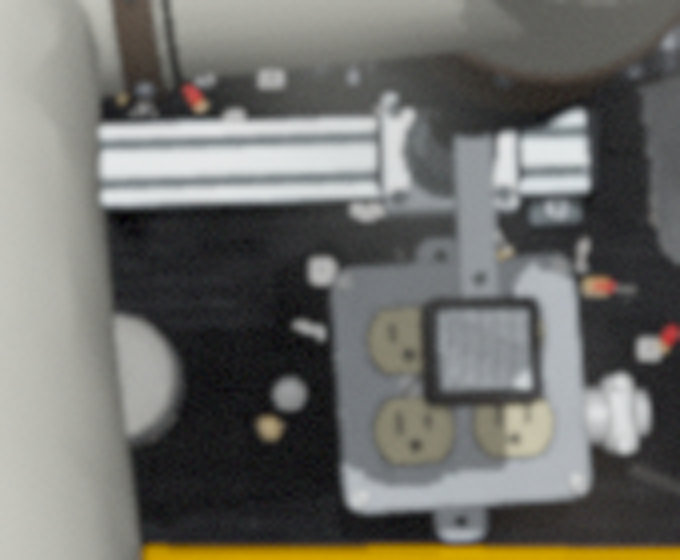

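The camera body frame is at (425–540, 297–402), above the lid, whose corners are about (331,272), (575,256), (592,492) and (345,513). The carriage plate spans columns 380–520. I'll check the alignment numerically.

Run:
```python
from h import *
T=lambda x,y,z:ray('top',250+(x+.5)/4-.5,180+(y+.5)/4-.5,z)
yv=np.array([-.0303,.9995,0]);mid=np.array([.54618,-.02649,0])
f=lambda p:np.round((p-mid)@yv,4)
print('lid',f(np.mean([T(*c,.054) for c in((331,272),(575,256),(592,492),(345,513))],0)))
for z in(.17,.185):print('cam',z,f(T(483,350,z)))
print('carr',f((T(381,150,.034)+T(520,145,.034))/2))
print('arm',f((T(456,210,.168)+T(498,210,.168))/2))
print('tool-1mm',f(env.sense()['tool_pos'])-.001)
```

```text
lid -0.0758
cam 0.17 -0.0755
cam 0.185 -0.0741
carr -0.0766
arm -0.0753
tool-1mm -0.0764
```

Everything lines up within about 1 mm. Now the lift.

carry_out:
  slide:
    - [0,0,-6]
    - [0,0,-16]
    - [0,0,-26]
    - [0,0,-36]
    - [0,0,-46]
  rotation:
    - [0,0,0]
    - [0,0,0]
    - [0,0,0]
    - [0,0,0]
    - [0,0,0]

```text
clock: 5.45
tool_pos: [0.5491, -0.1013, 0.2105]
tool_rot: [0.049, -3.141, -0.0]
ft_force: [3.3, -4.8, -6.6]
grip_width: 0.387
grasp_force: 60.2
```

carry_out:
  slide:
    - [0,0,-10]
    - [0,0,-20]
    - [0,0,-28]
    - [0,0,-33]
    - [0,0,-35]
  rotation:
    - [0,0,0]
    - [0,0,0]
    - [0,0,0]
    - [0,0,0]
    - [0,0,0]

```text
clock: 5.95
tool_pos: [0.549, -0.1012, 0.2463]
tool_rot: [-0.049, 3.141, 0.0]
ft_force: [3.7, -3.5, -6.5]
grip_width: 0.387
grasp_force: 60.3
```

carry_out:
  slide:
    - [0,0,-1]
    - [0,0,-1]
    - [0,0,-1]
  rotation:
    - [0,0,0]
    - [0,0,0]
    - [0,0,0]

```text
clock: 6.25
tool_pos: [0.549, -0.1011, 0.2466]
tool_rot: [0.05, -3.141, -0.0]
ft_force: [4.1, -3.3, -6.6]
grip_width: 0.386
grasp_force: 60.9
```

carry_out:
  slide:
    - [0,0,-1]
    - [0,0,-2]
    - [0,0,-2]
    - [0,0,-2]
  rotation:
    - [0,0,0]
    - [0,0,0]
    - [0,0,0]
    - [0,0,0]

```text
clock: 6.65
tool_pos: [0.5489, -0.1006, 0.2467]
tool_rot: [0.049, -3.139, -0.002]
ft_force: [5.8, -2.9, -12.6]
grip_width: 0.386
grasp_force: 61.4
```

Run:
```python
from h import *
go([.549,-.101,.2475])
a=env.grab_frame('scene')[130:280,230:430,::-1]
cv2.imwrite('pics/s4.png',cv2.resize(a,None,fx=4,fy=4))
```

```text
t 6.65 at [ 0.5489 -0.1006  0.2467] slide [-0.1 -0.4 -0.8] rot [ 0.09 -0.1   0.05] F [  5.8  -2.9 -12.6] 0.3864795330188144 61.41484022140503
```

View pics/s4.png

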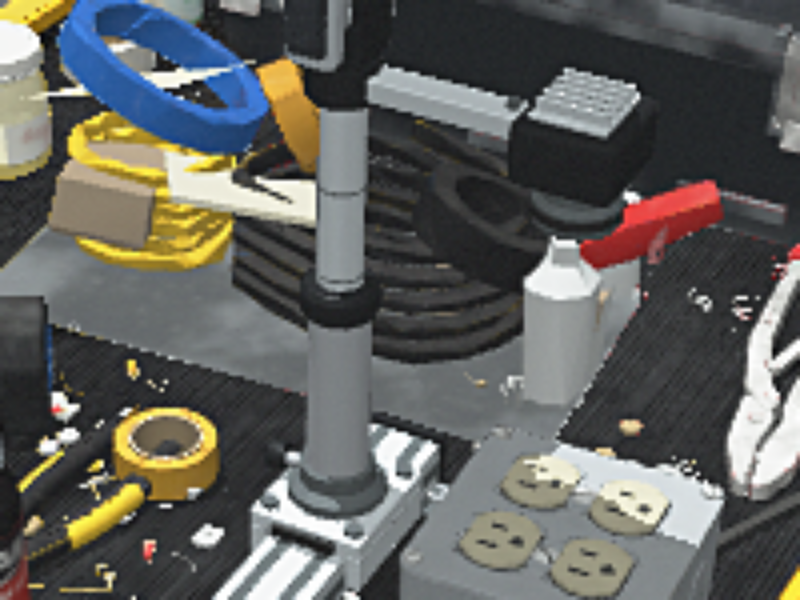

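The inner tube is fully out, with both stop marks visible at (340,190) and (340,283). The height held at 0.2467 m while the pull rose to 12.6 N, so the mast is at the second stop.

```bash
python3 -c "
from h import *
print(env.job_done())"
```

```text
the job is handed in; nothing more can be done
None
```

I handed the job in with the lens within about 2 mm of the lid's middle along the rail, the mast held at its second stop and the button fully squeezed; the box, jar and bolt were not touched, and no verdict came back.

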